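Prove a fitting sleeve on the gauge pin, then hold the self-closing case open

TASK

Slide the brass sleeve with the wider bore down over the gauge pin until it sits fully home on the pin's base, and let go of it; leave the other sleeve and the things lying about where they are. Then take the fittings case's lid by its bar handle, lift it and hold it open at 60 degrees, so that I can put the proven sleeve away: the lid springs shut by itself, so finish while still holding the bar, steady, with nothing else propping the lid.

Things in the scene. Friction and masses are not known exactly. Their poses are not given: they have to be found in the camera images.
- sleeve_wide: brass sleeve (tube) standing upright, outside diameter 34 mm, 40 mm high, bore 18.4 mm right through: the one that fits the gauge pin. Origin: centre of its underside, z up its axis. About 0.09 kg
- sleeve_narrow: brass sleeve standing upright, the same outside (34 mm diameter, 40 mm high) but bore only 10 mm, so that it does not pass over the pin: leave it. Origin: centre of its underside. It stands on the same plate as the gauge, either side of the middle
- gauge_seat (a point): the gauge: a fixed upright steel pin, diameter 16 mm, 40 mm high, its top 8 mm tapered to a 6 mm wide nose, on a dark round base of diameter 56 mm and 10 mm high, fixed on an aluminium plate 220 x 220 x 8 mm on the bench. This point is on the pin's axis at the top face of the base, where the sleeve's underside rests; the pin's tip is 40 mm above it
- case: grey metal case for vacuum fittings, fixed to the bench, 160 mm (x, front to back) x 220 mm (y) x 90 mm high, with a hinged lid 8 mm thick on top. Origin: centre of its underside; its x axis points from the handle side (front) to the hinge side (back), z up. It may be left or right of the robot, with the plate on the other side
- lid (a joint): lid angle in rad: 0 shut, grows as the front edge is lifted, stop at 1.4; 60 degrees is 1.047. A light spring and its weight pull it shut from any angle (about 1.5 to 3 N at the bar)
- lid_hinge (a point): middle of the hinge axis, along the case's y axis at the back rim: 80 mm behind the case's origin in the case's x and 90.5 mm above its underside
- bar_mid (a point): middle of the handle's straight round steel bar, diameter 12 mm, 120 mm long along the case's y axis, free all round between its two end arms. With the lid shut it is 30 mm in front of the lid's front edge, 35 mm above the lid's underside (125.5 mm above the bench), 190 mm in front of the hinge. The bar may turn between the finger pads as the lid swings
- vac_port: bystander: aluminium vacuum port, round foot of diameter 50 mm with a thin stem, 45 mm high, between plate and case. Origin: centre of its underside
- tape_roll: bystander: yellow roll of tape lying flat, diameter 90 mm, 24 mm high, beyond the vacuum port. Origin: centre of its underside
- spanner: bystander: steel spanner 160 mm long lying between plate and case, on the robot side. Origin: middle of its underside
There are look-alikes about, which are no part of the job. Leave any pink or red look-alike of the sleeve_narrow alone.

How it is judged:
By the outcome, as a careful person would: the job done as asked, in the order asked, and still so for the second after the job is handed in, while the arm keeps its last pose, push and grip.
It also fails if it takes over 54 s, if anything falls off the work surface, if the arm or the gripper's body presses on something with over 40 N, if the wrist force passes 120 N, or if a joint passes its speed limit or range.

ROBOT

A 6-joint arm with a two-finger parallel gripper is mounted at the origin on the work surface. World frame = base frame: x ahead of the robot, y to its left, z up, the work surface at z = 0. Lengths are in m, angles in rad, forces in N, time in s.
With the tool pointing down it reaches from about 0.325 to 0.9 m from the base axis. Payload 6.1 kg.
Tool frame: the origin (TCP) lies at the centre of the arm's flange, where the gripper is bolted on; the fingertips stand 173 mm ahead of it and the grasp point (between the pads) lies 155 mm ahead of it (bot.finger_overhang is the distance from the TCP to the fingertips, in m); z points along the fingers, y is the line along which they close (so a half turn about z gives the same grasp; the last joint's range is limited). The gripper opens to 85 mm and grips with 20 to 120 N. Pads are 22 mm wide; open, the fingers measure 114 mm over their backs; the gripper's body (76 mm by 85 mm) begins 54 mm behind the grasp point. The pads swing forward as they close: fully open they stand 13 mm farther back than shut.
Start: joints at [1.12, 0.22, 1.526, -0, 1.395, -0.126], TCP at [0.199, 0.592, 0.405] pointing down, gripper open.
Joint ranges: [-2.98, 2.98], [-0.91, 2.08], [0.09, 2.57], [-1.24, 4.39], [0.2, 2.65], [-2.68, 2.68]. Speed limits (rad/s): [2.57, 2.57, 3.01, 3.14, 3.14, 3.14].

INTERFACE

Orientations are given as [roll, pitch, yaw] about the fixed x, y, z axes, in that order (R = Rz(yaw) Ry(pitch) Rx(roll)).
In Python, from bench import bot gives the robot as it stands.
- The arm moves only by the tool move_arm, never from a script. Its argument "series" is a list of rows, each a list of 3 entries, a list of its own where there are three numbers: the shift along the world's x, y, z in mm, then the turn, a rotation vector about the world's x, y, z in rad, then the finger opening in mm, from 0 to 85.4. In form: [[[dx, dy, dz], [wx, wy, wz], claw], ...]. A call has 1 to 8 rows; each row shifts and turns the commanded pose from where the row before left it; what a row does not reach is not made up. A row lasts 1/12 s, in which the tool goes at most 41.7 mm and 7.16 degrees, less where a joint would pass 70% of its speed; a pose out of reach is approached as far as the arm can. A call is refused whole if a number of a shift passes 41.7 or a number of a turn 0.125, either way. A call with a gripper value outside its range is refused whole. The fingers move at their own pace and stop on an object; "force" is the grip in N (left out, the last holds). Time passes only in rows, so rows that do not move let the fingers close. It gives the time, the measured TCP pose, the force, the opening and the grip force at its end, in the units of the state.
- bot.get_obs(): the state, without advancing time (a new reading comes with each control period).
- bot.grab_frame(name): name is "side" or "top" or "wrist"; returns a dict with "img" (480x640x3 uint8, blue, green, red), "z_map" (480x640 float32, m along the optical axis (not along the pixel's ray), 0 where there is no reading), "K" (3x3 intrinsics, pixels), "dist" ([k1, k2, p1, p2, k3] as OpenCV has them; the pictures are not rectified), "position" and "attitude" of the camera in the world. Camera axes: x right, y up, looking along -z (the intrinsics and any distortion apply to the point x, -y, -z); pixel columns grow to the right and rows downward; lengths in m; the calibration is good to about 2 mm. A picture is of the moment at which its call begins.
- bot.job_done(): hands the job in; it is judged then, once.
The state is a dict: "clock": time; "qpos": joint angles; "joint_vel": joint speeds; "joint_efforts": joint torques, N m; "position": TCP position; "tool_rot": TCP orientation; "wrist_force": force on the tool from outside, world axes, zero at the start; "moment": the same for the moment, N m; "width": finger opening in m; "grasp_force": force on a finger pad.
Only numpy, scipy, OpenCV 4.12 (cv2) and the standard library are available. Lean on these libraries where they do the work, as an engineer would, in place of code of your own. Each camera call takes 0.05 s, during which the arm holds its last target. There are 200 camera calls.

## Working session

There is one attempt and no reset: what is moved stays moved. The work goes in short steps, Python scripts to look and compute and a tool call to move; the robot and the scene stay as the last step left them, time stands still between calls to the robot, and variables do not carry over. Pictures are saved under pics/ and viewed, at most 10 in all, crops included, and the job is handed in when it is done.

Besides the shell and the picture viewer there is one more tool, called as a command line: name --argument value ..., lists and objects as JSON in quotes. move_arm: Moves the arm, as the interface text tells. Its arguments: {"type":"object","properties":{"series":{"type":"array"},"force":{"type":"number"}},"required":["series"]}

```bash
mkdir -p pics; cat > h.py <<'E'
import numpy as np, cv2
from scipy.spatial.transform import Rotation as R
from bench import bot
def grab(n):
    f=bot.grab_frame(n); return f
def rot(f):
    a=np.array(f["attitude"],float)
    return a if a.shape==(3,3) else (R.from_quat(a) if a.size==4 else R.from_euler('xyz',a)).as_matrix()
def rays(f,px):
    u=cv2.undistortPoints(np.array(px,float).reshape(-1,1,2),np.array(f["K"]),np.array(f["dist"])).reshape(-1,2)
    d=np.c_[u[:,0],-u[:,1],-np.ones(len(u))]
    return np.array(f["position"]),d@rot(f).T
def onplane(f,px,z):
    p,d=rays(f,px); return p+d*((z-p[2])/d[:,2])[:,None]
def depthpts(f,px):
    p,d=rays(f,px); q=np.array(px).astype(int); return p+d*f["z_map"][q[:,1],q[:,0]][:,None]
E
python3 - <<'E'
from h import *
for n in("top","side"):
    f=grab(n); cv2.imwrite(f"pics/{n}0.png",f["img"]); print(n,f["position"],f["attitude"],f["K"],f["dist"])
    np.savez(f"{n}0.npz",**f)
print(bot.get_obs())
E
```

```text
top [0.38954295 0.029908   1.28482251] [ 0.15996212 -0.00384435 -1.54521068] [[601.31037373   0.         322.00021303]
 [  0.         601.31037373 242.1322154 ]
 [  0.           0.           1.        ]] [-0.04175794  0.          0.          0.          0.        ]
side [0.49199491 0.53470953 0.6706636 ] [ 0.73055024 -0.01590077 -2.95091093] [[449.24824737   0.         326.10321345]
 [  0.         449.24824737 242.76544369]
 [  0.           0.           1.        ]] [0.01110731 0.         0.         0.         0.        ]
{'clock': 0.1, 'qpos': array([ 1.11989957e+00,  2.21177689e-01,  1.52748972e+00, -5.19633245e-06,
        1.39468926e+00, -1.26100676e-01]), 'joint_vel': array([-0.0008673 , -0.00108344, -0.00195861, -0.00056926,  0.00031129,
       -0.00056874]), 'joint_efforts': array([ 2.34424997e-04, -4.98243213e+01, -3.90547228e+01, -2.26502652e-04,
        5.59765933e-03,  1.76117169e-05]), 'position': array([0.19934852, 0.59210699, 0.40369321]), 'tool_rot': array([-3.13984200e+00, -2.16781058e-04,  2.81679730e+00]), 'wrist_force': array([0.02723661, 0.19661089, 0.20496561]), 'moment': array([-0.01027024,  0.02068315, -0.01699262]), 'grasp_force': 0.0, 'width': 0.0852460616859264}
```

View pics/top0.png

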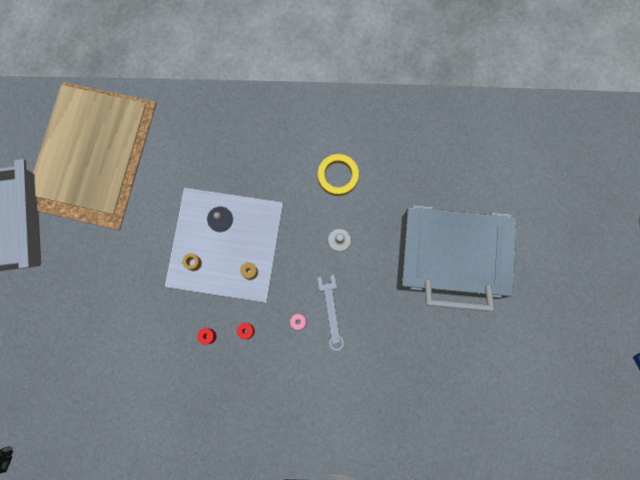

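View pics/side0.png

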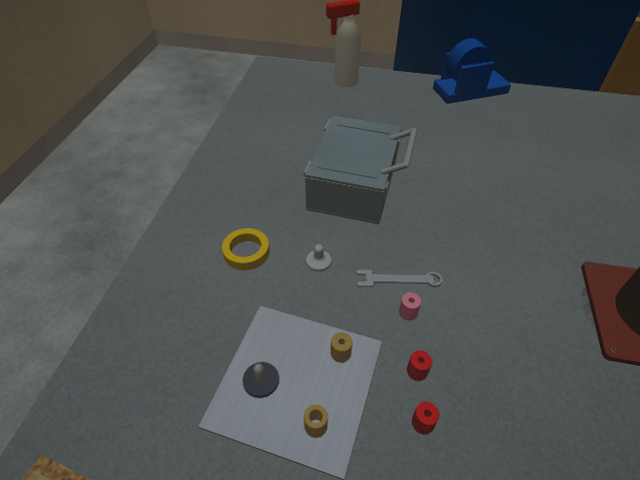

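The top view shows the wide sleeve at (191,261), the narrow one at (249,270), the gauge at (220,219) and the case with its bar at about (460,305). In the side view the wide sleeve is at (316,420), the narrow at (341,347) and the gauge at (260,378).

```bash
cat > m.py <<'E'
from h import *
def pts(f,box):
    x0,y0,x1,y1=box; g=np.stack(np.meshgrid(np.arange(x0,x1),np.arange(y0,y1)),-1).reshape(-1,2)
    P=depthpts(f,g); c=f["img"][g[:,1],g[:,0]].astype(int); return g,P,c
def circ(xy):
    (x,y),r=cv2.minEnclosingCircle((xy*1000).astype(np.float32)); return np.round([x,y,r],1)
if __name__=="__main__":
    B={"top":dict(wide=(178,248,205,275),narrow=(236,257,263,284),gauge=(200,200,240,240),case=(395,200,525,315)),
       "side":dict(wide=(298,400,335,440),narrow=(325,328,358,364),gauge=(235,352,285,400),case=(300,110,425,225))}
    for n in B:
        f=dict(np.load(f"{n}0.npz"))
        for k,b in B[n].items():
            g,P,c=pts(f,b); z=P[:,2]
            if k in("wide","narrow"):
                br=(c[:,2]-c[:,0]>40); s=br&(z>.042)
                print(n,k,circ(P[s][:,:2]),"ztop",np.round(np.median(z[s]),4),s.sum())
                m=np.zeros((480,640),np.uint8); m[g[br][:,1],g[br][:,0]]=1
                if n=="top":
                    cs=max(cv2.findContours(m,0,2)[0],key=cv2.contourArea)
                    print("  plane",circ(onplane(f,cs.reshape(-1,2),.048)[:,:2]))
            elif k=="gauge":
                dk=(c.max(1)<85)&(z<.025); tip=z>.035
                print(n,k,"base",circ(P[dk&(z>.014)][:,:2]),np.median(z[dk&(z>.014)]),"pin",P[tip].mean(0).round(4) if tip.any() else 0,z.max(),tip.sum())
            else:
                s=(z>.09)&(z<.104)
                r=cv2.minAreaRect((P[s][:,:2]*1000).astype(np.float32)); print(n,"lid",r,np.median(z[s]))
                s=(z>.124)&(z<.14)
                r=cv2.minAreaRect((P[s][:,:2]*1000).astype(np.float32)); print(n,"bar",r,P[s].mean(0),np.percentile(z[s],[50,90]))
E
python3 m.py
```

```text
top wide [469.  174.3 164.8] ztop 0.048 150
  plane [540.4 300.9  18.9]
top narrow [526.1 181.2  16.6] ztop 0.0481 186
  plane [526.2 181.2  17.2]
top gauge base [638.3 251.3  26.7] 0.018454195570204446 pin [0.6066 0.2224 0.2062] 1.2848225063776861 64
top lid ((572.1201782226562, -245.6035614013672), (223.08668518066406, 169.09793090820312), 86.11824035644531) 0.09867950818909077
top bar ((465.0780334472656, -236.8910675048828), (131.96717834472656, 20.999536514282227), 86.78849792480469) [ 0.46164492 -0.23750624  0.12968966] [0.12990483 0.13278148]
side wide [518.1 411.1 126.4] ztop 0.0469 302
side narrow [510.4 351.3 184.3] ztop 0.0479 289
side gauge base [638.5 252.7  28.2] 0.01774800364259832 pin [0.6314 0.2645 0.0731] 0.67066360366419 136
side lid ((570.406982421875, -245.85302734375), (223.90135192871094, 171.2738037109375), 85.99761962890625) 0.09811676701350214
side bar ((462.4647216796875, -236.53546142578125), (129.97767639160156, 21.476659774780273), 88.35059356689453) [ 0.46035885 -0.23065247  0.12880244] [0.12908247 0.13086556]
```

```bash
sed -i 's/s=br&(z>.042)/s=br\&(z>.042)\&(z<.055)/; s/tip=z>.035/tip=(z>.03)\&(z<.07)/' m.py; python3 m.py | grep -v -e lid -e bar
python3 - <<'E'
from m import *
for n,b,G in(("top",(390,195,530,320),0),("side",(295,105,430,230),0)):
    f=dict(np.load(f"{n}0.npz")); g,P,c=pts(f,b); z=P[:,2]
    s=(z>.124)&(z<.14); Q=P[s]
    v=cv2.fitLine(Q[:,:2].astype(np.float32),cv2.DIST_HUBER,0,.001,.001).ravel(); t=(Q[:,:2]-v[2:])@v[:2]
    yaw=np.arctan2(-v[0],v[1]); print(n,"yaw",yaw, v, t.min(),t.max())
    # bar core: exclude arms via x
    n_=np.array([-v[1],v[0]]); d=(Q[:,:2]-v[2:])@n_; print(np.percentile(d,[2,10,50,90,98])*1000, "x@y", [v[2:]+v[:2]*q for q in ((t.min()+t.max())/2,)])
E
```

```text
top wide [541.9 302.6  17.5] ztop 0.048 148
  plane [540.4 300.9  18.9]
top narrow [526.1 181.2  16.6] ztop 0.0481 185
  plane [526.2 181.2  17.2]
top gauge base [638.3 251.3  26.7] 0.018454195570204446 pin [0.6372 0.2497 0.0504] 1.2848225063776861 61
side wide [541.7 303.6  16.5] ztop 0.0469 301
side narrow [526.2 182.6  16.3] ztop 0.0479 286
side gauge base [638.5 252.7  28.2] 0.01774800364259832 pin [0.6366 0.2543 0.0484] 0.67066360366419 147
top yaw -0.047028616 [ 0.04701128  0.99889433  0.46149158 -0.23507918] -0.06763165146559401 0.06433879106487518
[-9.73790017 -5.25323197 -0.04533513  4.83138866  6.10155214] x@y [array([ 0.46141418, -0.23672379])]
side yaw -0.06822808 [ 0.06817516  0.9976734   0.46035886 -0.23065247] -0.07047038687378693 0.059062853205191904
[-9.20296899 -4.87773765  0.22334482  5.11694189  6.10377135] x@y [array([ 0.45997   , -0.23634296])]
```

move_arm --series '[[[20,-17,-5],[0,0,0],85],[[30,-25,-6],[0,0,0],85],[[30,-25,-6],[0,0,0],85],[[30,-25,-6],[0,0,0],85],[[30,-25,-6],[0,0,0],85],[[30,-25,-6],[0,0,0],85],[[30,-25,-6],[0,0,0],85],[[30,-25,-6],[0,0,0],85]]'

```text
clock: 0.77
position: [0.4305, 0.3988, 0.357]
tool_rot: [-3.141, -0.0, 2.817]
wrist_force: [0.3, 0.2, 0.2]
width: 0.0851
grasp_force: 0.0
```

move_arm --series '[[[30,-25,-6],[0,0,0],85],[[30,-25,-6],[0,0,0],85],[[30,-25,-6],[0,0,0],85],[[20,-18,-6],[0,0,0],85],[[0,0,0],[0,0,0],85],[[0,0,0],[0,0,0],85]]'

```text
clock: 1.27
position: [0.5402, 0.3058, 0.3325]
tool_rot: [-3.14, -0.002, 2.814]
wrist_force: [0.2, -0.7, 0.2]
width: 0.0851
grasp_force: 0.0
```

```bash
python3 - <<'E'
from h import *
f=grab("wrist"); cv2.imwrite("pics/w1.png",f["img"]); np.savez("w1.npz",**f); print(f["position"],f["attitude"]); o=bot.get_obs(); print(o["clock"],o["position"],o["tool_rot"])
E
```

```text
[0.46188324 0.33241295 0.30162479] [-3.24387917e-01  9.67551616e-04  1.24462305e+00]
1.3167 [0.53940841 0.30690436 0.33292368] [-3.14082632e+00 -1.60384448e-03  2.81537631e+00]
```

View pics/w1.png

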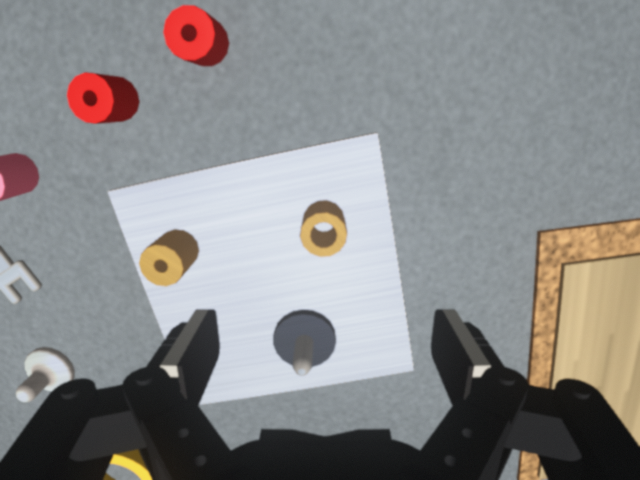

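The wrist view shows the wide sleeve's top ring at (323,234), the pin tip at (302,368) and the base centre at (305,338).

```bash
cat > w.py <<'E'
from m import *
def fitc(P):
    A=np.c_[2*P[:,:2],np.ones(len(P))]; s=np.linalg.lstsq(A,(P[:,:2]**2).sum(1),rcond=None)[0]; return s[:2],np.sqrt(s[2]+s[:2]@s[:2])
if __name__=="__main__":
    f=dict(np.load("w1.npz"))
    g,P,c=pts(f,(290,190,360,265)); z=P[:,2]; br=(c[:,2]-c[:,0]>40); s=br&(z>.044)&(z<.055)
    print("wide",circ(P[s][:,:2]),np.median(z[s]),s.sum())
    m=np.zeros((480,640),np.uint8); m[g[s][:,1],g[s][:,0]]=1
    C,H=cv2.findContours(m,cv2.RETR_CCOMP,cv2.CHAIN_APPROX_NONE)
    for k in C:
        if len(k)>30: xy=onplane(f,k.reshape(-1,2),.048); print(fitc(xy),len(k))
    g,P,c=pts(f,(265,300,345,385)); z=P[:,2]; s=(z>.014)&(z<.022)&(c.max(1)<110)
    print("base",circ(P[s][:,:2]),np.median(z[s]))
    for a,b in((.03,.045),(.045,.052),(.052,.057),(.057,.062)):
        s=(z>a)&(z<b); print("pin",a,s.sum(),P[s].mean(0) if s.any() else 0)
    m=np.zeros((480,640),np.uint8); s=(z>.014)&(z<.07)&((c.max(1)<110)); m[g[s][:,1],g[s][:,0]]=1
E
python3 w.py
```

```text
wide [541.3 303.7  16.6] 0.04765453612637549 1161
(array([0.54078976, 0.30398427]), np.float64(0.016130184313337105)) 130
(array([0.54054609, 0.30382957]), np.float64(0.009145404501725244)) 71
base [637.3 253.   27.3] 0.017651918321372306
pin 0.03 206 [0.63345625 0.25564549 0.03792179]
pin 0.045 116 [0.63394036 0.25523168 0.04875635]
pin 0.052 160 [0.63591324 0.25424294 0.05468291]
pin 0.057 54 [0.63834374 0.25331508 0.05764431]
```

move_arm --series '[[[1.5,-3,-20],[0,0,0],85],[[0,0,-30],[0,0,0],85],[[0,0,-30],[0,0,0],85],[[0,0,-30],[0,0,0],85],[[0,0,-20],[0,0,0],85],[[0,0,-12],[0,0,0],85],[[0,0,0],[0,0,0],85],[[0,0,0],[0,0,0],60]]' --force 40

```text
clock: 1.98
position: [0.5404, 0.3052, 0.192]
tool_rot: [-3.141, -0.0, 2.818]
wrist_force: [0.2, 0.4, -0.2]
width: 0.0745
grasp_force: 0.0
```

move_arm --series '[[[0,0,0],[0,0,0],25],[[0,0,0],[0,0,0],25],[[0,0,0],[0,0,0],25],[[0,0,0],[0,0,0],25],[[0,0,0],[0,0,0],25],[[0,0,0],[0,0,0],25],[[0,0,0],[0,0,0],25],[[0,0,0],[0,0,0],25]]'

```text
clock: 2.65
position: [0.5418, 0.3046, 0.1936]
tool_rot: [3.14, 0.002, 2.817]
wrist_force: [-1.4, 0.8, 6.5]
width: 0.0322
grasp_force: 40.4
```

move_arm --series '[[[0,0,5],[0,0,0],25],[[0,0,10],[0,0,0],25],[[0,0,15],[0,0,0],25],[[0,0,20],[0,0,0],25],[[0,0,15],[0,0,0],25],[[0,0,5],[0,0,0],25],[[0,0,0],[0,0,0],25],[[0,0,0],[0,0,0],25]]'

```text
clock: 3.32
position: [0.5408, 0.3042, 0.2617]
tool_rot: [3.142, 0.0, 2.817]
wrist_force: [-0.5, -0.4, -0.3]
width: 0.0317
grasp_force: 39.8
```

```bash
python3 - <<'E'
from h import *
f=grab("wrist"); np.savez("w2.npz",**f); s=grab("side"); np.savez("s2.npz",**s)
cv2.imwrite("pics/w2.png",np.hstack([f["img"][200:,160:480],cv2.resize(s["img"][300:460,220:400],None,fx=1.75,fy=1.75)])); o=bot.get_obs(); print(o["clock"],o["position"],o["tool_rot"],o["width"],o["wrist_force"])
E
```

```text
3.4167 [0.54034972 0.30404015 0.26035738] [-3.14009319e+00 -1.74081340e-03  2.81673776e+00] 0.03239872734552261 [ 0.24339746  1.16252649 -1.4371299 ]
```

View pics/w2.png

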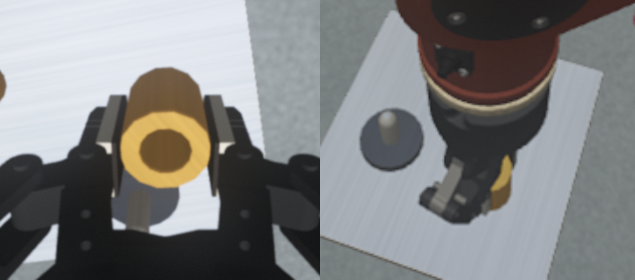

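The sleeve is held between the pads with its top ring at about (325,348) in the full wrist frame. The pin and base show behind it.

```bash
python3 - <<'E'
from w import *
f=dict(np.load("w2.npz")); g,P,c=pts(f,(270,260,380,395)); z=P[:,2]; br=(c[:,2]-c[:,0]>40)
zt=np.percentile(z[br&(z>.05)&(z<.15)],95); print("ztop",zt, rot(f)[:,2], f["position"])
s=br&(abs(z-zt)<.004); print(circ(P[s][:,:2]),s.sum(),np.median(z[s]))
m=np.zeros((480,640),np.uint8); m[g[s][:,1],g[s][:,0]]=1
C,H=cv2.findContours(m,cv2.RETR_CCOMP,cv2.CHAIN_APPROX_NONE)
for k in C:
    if len(k)>40: xy=onplane(f,k.reshape(-1,2),np.median(z[s])); print(fitc(xy),len(k))
# tilt: plane fit of top
Q=P[s]; A=np.c_[Q[:,:2],np.ones(len(Q))]; print("plane",np.linalg.lstsq(A,Q[:,2],rcond=None)[0])
o=bot.get_obs(); print(o["position"])
E
```

```text
ztop 0.11627975245066935 [-0.30410453  0.10138418  0.94722842] [0.46252682 0.33055536 0.23069564]
[540.9 304.8  17.5] 4445 0.11548045660541803
(array([0.53982895, 0.30474226]), np.float64(0.016772762966215896)) 269
(array([0.53946868, 0.30484119]), np.float64(0.008512220511316927)) 143
plane [ 0.00724324 -0.00259021  0.11220016]
[0.54034972 0.30404015 0.26035738]
```

move_arm --series '[[[10,-5,0],[0,0,0],25],[[20,-11,0],[0,0,0],25],[[25,-13,0],[0,0,0],25],[[25,-13,0],[0,0,0],25],[[12,-6,0],[0,0,0],25],[[5.5,-3.5,0],[0,0,0],25],[[0,0,0],[0,0,0],25],[[0,0,0],[0,0,0],25]]'

```text
clock: 4.08
position: [0.6381, 0.2526, 0.2606]
tool_rot: [-3.141, -0.002, 2.816]
wrist_force: [0.2, 0.4, -1.5]
width: 0.0315
grasp_force: 39.8
```

```bash
python3 - <<'E'
from w import *
o=bot.get_obs(); print(o["clock"],o["position"],o["tool_rot"],o["wrist_force"])
f=grab("wrist"); s=grab("side"); np.savez("s3.npz",**s)
g,P,c=pts(f,(270,260,380,395)); z=P[:,2]; br=(c[:,2]-c[:,0]>40)
s_=br&(abs(z-.1155)<.004)
m=np.zeros((480,640),np.uint8); m[g[s_][:,1],g[s_][:,0]]=1
for k in cv2.findContours(m,cv2.RETR_CCOMP,cv2.CHAIN_APPROX_NONE)[0]:
    if len(k)>40: print(fitc(onplane(f,k.reshape(-1,2),.1155)))
cv2.imwrite("pics/w3.png",np.hstack([f["img"][200:,160:480],cv2.resize(s["img"][300:460,180:360],None,fx=1.75,fy=1.75)]))
E
```

```text
4.0833 [0.63814791 0.25255165 0.26060969] [-3.14071310e+00 -1.78718411e-03  2.81624070e+00] [ 0.16876027  0.37479576 -1.52453351]
(array([0.63617594, 0.25325652]), np.float64(0.016550614031025705))
(array([0.63585341, 0.25338156]), np.float64(0.008494469490155213))
```

View pics/w3.png

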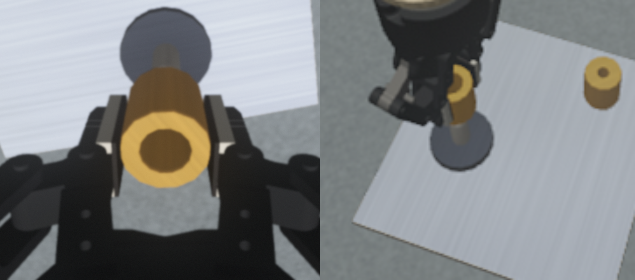

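The sleeve hangs over the pin, and the base lines up in both views. I'll go down in small steps.

move_arm --series '[[[1,0,-8],[0,0,0],25],[[0,0,-8],[0,0,0],25],[[0,0,-4],[0,0,0],25],[[0,0,-4],[0,0,0],25],[[0,0,0],[0,0,0],25],[[0,0,-4],[0,0,0],25],[[0,0,0],[0,0,0],25],[[0,0,0],[0,0,0],25]]'

```text
clock: 4.85
position: [0.6394, 0.2528, 0.2336]
tool_rot: [-3.142, -0.0, 2.817]
wrist_force: [0.9, -0.9, -1.3]
width: 0.032
grasp_force: 39.8
```

move_arm --series '[[[0,0,-4],[0,0,0],25],[[0,0,-4],[0,0,0],25],[[0,0,-4],[0,0,0],25],[[0,0,-4],[0,0,0],25],[[0,0,-4],[0,0,0],25],[[0,0,-3],[0,0,0],25],[[0,0,0],[0,0,0],25],[[0,0,0],[0,0,0],25]]'

```text
clock: 5.52
position: [0.6393, 0.2528, 0.2103]
tool_rot: [-3.141, -0.001, 2.817]
wrist_force: [-0.2, -0.5, -1.6]
width: 0.0322
grasp_force: 39.8
```

move_arm --series '[[[0,0,-3],[0,0,0],25],[[0,0,-2],[0,0,0],25],[[0,0,-1],[0,0,0],25],[[0,0,-1],[0,0,0],25],[[0,0,0],[0,0,0],25],[[0,0,0],[0,0,0],25]]'

```text
clock: 6.02
position: [0.6396, 0.2528, 0.2038]
tool_rot: [3.141, 0.0, 2.817]
wrist_force: [0.2, 0.5, -0.2]
width: 0.0319
grasp_force: 39.9
```

move_arm --series '[[[0,0,-1],[0,0,0],25],[[0,0,0],[0,0,0],25],[[0,0,0],[0,0,0],25]]'

```text
clock: 6.27
position: [0.6396, 0.2529, 0.2037]
tool_rot: [3.141, 0.0, 2.817]
wrist_force: [-3.3, -1.3, 6.0]
width: 0.0321
grasp_force: 40.4
```

move_arm --series '[[[0,0,-1],[0,0,0],25],[[0,0,0],[0,0,0],25],[[0,0,0],[0,0,0],25]]'

```text
clock: 6.52
position: [0.6397, 0.2529, 0.2037]
tool_rot: [3.141, 0.001, 2.817]
wrist_force: [-4.1, -2.5, 10.5]
width: 0.0322
grasp_force: 40.9
```

move_arm --series '[[[0,0,1],[0,0,0],60],[[0,0,0],[0,0,0],60],[[0,0,0],[0,0,0],60],[[0,0,0],[0,0,0],60],[[0,0,10],[0,0,0],60],[[0,0,20],[0,0,0],60],[[0,0,35],[0,0,0],60],[[0,0,35],[0,0,0],60]]'

```text
clock: 7.18
position: [0.6387, 0.2526, 0.3025]
tool_rot: [-3.14, -0.003, 2.817]
wrist_force: [0.3, 0.5, 0.1]
width: 0.0599
grasp_force: 0.0
```

move_arm --series '[[[0,0,30],[0,0,0],60],[[0,0,20],[0,0,0],60],[[0,0,0],[0,0,0],60],[[0,0,0],[0,0,0],60]]'

```text
clock: 7.52
position: [0.6399, 0.2529, 0.3555]
tool_rot: [3.139, 0.004, 2.817]
wrist_force: [-0.1, -0.1, -0.8]
width: 0.0598
grasp_force: 0.0
```

```bash
python3 - <<'E'
from w import *
f=grab("wrist"); s=grab("side"); o=bot.get_obs(); print(o["clock"],o["position"],o["tool_rot"],o["width"])
for n,f_ in(("w",f),("s",s)):
    g=np.stack(np.meshgrid(np.arange(640),np.arange(480)),-1).reshape(-1,2)
    P=depthpts(f_,g); c=f_["img"].reshape(-1,3).astype(int); k=(c[:,2]-c[:,0]>40)&(c[:,1]-c[:,0]>15)&(np.hypot(P[:,0]-.638,P[:,1]-.253)<.03)
    Q=P[k&(P[:,2]>.02)&(P[:,2]<.1)]; zt=np.percentile(Q[:,2],95); print(n,zt,circ(Q[Q[:,2]>zt-.004][:,:2]))
cv2.imwrite("pics/w4.png",np.hstack([f["img"][100:460,160:480],cv2.resize(s["img"][300:480,180:380],None,fx=2,fy=2)]))
E
```

```text
7.6167 [0.63901429 0.25268274 0.35160121] [-3.14055595e+00 -1.52821302e-03  2.81673846e+00] 0.05982480992657777
w 0.05878474736828315 [639.5 253.1  16.8]
s 0.05889402488169939 [639.1 251.7  16.8]
```

View pics/w4.png

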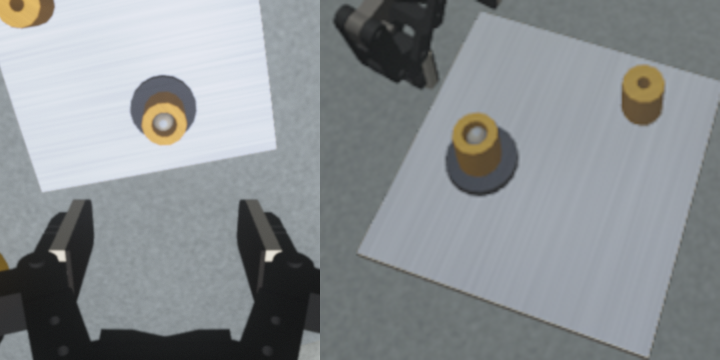

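The sleeve is home (top at z = 0.058, pin tip visible in the bore at (163,122)) and the narrow sleeve is untouched. Next is the bar.

move_arm --series '[[[-5,-15,0],[0,0,-0.04],60],[[-12,-32,0],[0,0,-0.085],60],[[-12,-32,0],[0,0,-0.085],60],[[-12,-32,0],[0,0,-0.085],60],[[-12,-32,0],[0,0,-0.085],60],[[-12,-32,0],[0,0,-0.085],60],[[-12,-32,0],[0,0,-0.085],60],[[-12,-32,0],[0,0,-0.085],60]]'

```text
clock: 8.28
position: [0.5489, 0.0126, 0.3505]
tool_rot: [-3.139, -0.003, 2.178]
wrist_force: [0.3, -0.9, -0.0]
width: 0.0601
grasp_force: 0.0
```

move_arm --series '[[[-12,-32,0],[0,0,-0.085],60],[[-12,-32,0],[0,0,-0.085],60],[[-12,-32,0],[0,0,-0.085],60],[[-12,-32,0],[0,0,-0.085],60],[[-12,-32,0],[0,0,-0.085],60],[[-12,-32,0],[0,0,-0.085],60],[[-12,-32,0],[0,0,-0.085],60],[[-12,-32,0],[0,0,-0.085],60]]'

```text
clock: 8.95
position: [0.453, -0.2432, 0.3507]
tool_rot: [-3.139, -0.002, 1.498]
wrist_force: [0.7, -1.0, -0.8]
width: 0.06
grasp_force: 0.0
```

move_arm --series '[[[-6,-26,0],[0,0,0],60],[[0,0,0],[0,0,0],60],[[0,0,0],[0,0,0],60]]'

```text
clock: 9.2
position: [0.4475, -0.2691, 0.3508]
tool_rot: [-3.139, -0.002, 1.499]
wrist_force: [0.2, -0.4, -0.8]
width: 0.0602
grasp_force: 0.0
```

```bash
python3 - <<'E'
from w import *
f=grab("wrist"); np.savez("w5.npz",**f); o=bot.get_obs(); print(o["clock"],o["position"],o["tool_rot"],o["width"])
cv2.imwrite("pics/w5.png",f["img"])
g=np.stack(np.meshgrid(np.arange(640),np.arange(480)),-1).reshape(-1,2); P=depthpts(f,g)
s=(P[:,2]>.122)&(P[:,2]<.135)&(abs(P[:,0]-.465)<.05)&(abs(P[:,1]+.236)<.1); Q=P[s]
v=cv2.fitLine(Q[:,:2].astype(np.float32),cv2.DIST_HUBER,0,.001,.001).ravel(); t=(Q[:,:2]-v[2:])@v[:2]
print(s.sum(),v,t.min(),t.max(),v[2:]+v[:2]*(t.min()+t.max())/2,np.percentile(Q[:,2],[50,95,99]))
E
```

```text
9.25 [ 0.4478745  -0.26810363  0.35099739] [-3.13904053e+00 -2.35193532e-03  1.50053411e+00] 0.05987688260325903
5974 [ 0.07485708  0.9971943   0.46062294 -0.22983782] -0.07311704606959515 0.05784397417647837 [ 0.46005129 -0.23745293] [0.129356   0.13101994 0.13154409]
```

View pics/w5.png

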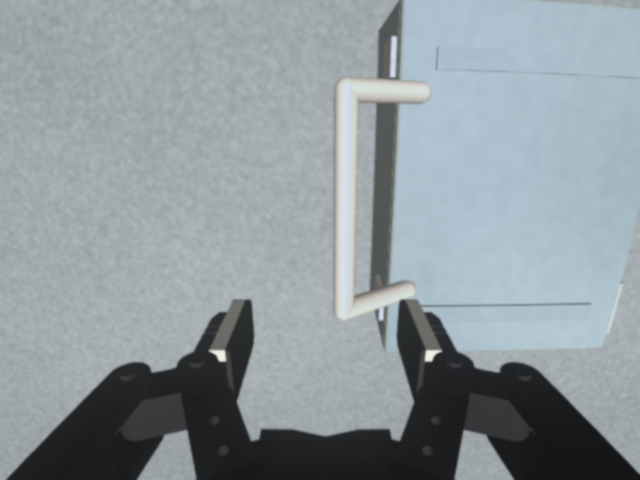

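Wrist view: the bar runs vertically at column 345, rows 80–315, parallel to the pads. It needs a shift of about (+12.5, +30.5) mm and a descent of 71 mm.

move_arm --series '[[[6,15,0],[0,0,0],50],[[6.5,15.5,0],[0,0,0],50],[[0,0,-20],[0,0,0],50],[[0,0,-25],[0,0,0],50],[[0,0,-16],[0,0,0],50],[[0,0,-10],[0,0,0],50],[[0,0,0],[0,0,0],50],[[0,0,0],[0,0,0],50]]' --force 40

```text
clock: 9.92
position: [0.4611, -0.2369, 0.2813]
tool_rot: [-3.14, -0.001, 1.503]
wrist_force: [-0.2, 0.8, 0.8]
width: 0.0502
grasp_force: 0.0
```

move_arm --series '[[[0,0,0],[0,0,0],5],[[0,0,0],[0,0,0],5],[[0,0,0],[0,0,0],5],[[0,0,0],[0,0,0],5],[[0,0,0],[0,0,0],5],[[0,0,0],[0,0,0],5],[[0,0,0],[0,0,0],5],[[0,0,0],[0,0,0],5]]'

```text
clock: 10.58
position: [0.46, -0.238, 0.2822]
tool_rot: [-3.138, 0.0, 1.502]
wrist_force: [-7.7, -0.1, 3.7]
width: 0.0105
grasp_force: 38.9
```

move_arm --series '[[[2.9,-0.2,13.2],[0,0,0],5],[[3.8,-0.3,12.9],[0,0,0],5],[[4.7,-0.3,12.6],[0,0,0],5],[[5.6,-0.4,12.3],[0,0,0],5],[[0,0,0],[0,0,0],5],[[0,0,0],[0,0,0],5]]'

```text
clock: 11.08
position: [0.4763, -0.2391, 0.3332]
tool_rot: [-3.135, 0.0, 1.502]
wrist_force: [-12.3, -1.0, 3.5]
width: 0.0105
grasp_force: 39.3
```

move_arm --series '[[[4.6,-0.4,12.5],[0,0,0],5],[[7.3,-0.5,11.4],[0,0,0],5],[[8,-0.6,10.8],[0,0,0],5],[[8.7,-0.6,10.3],[0,0,0],5],[[9.5,-0.7,9.6],[0,0,0],5],[[10.1,-0.7,9],[0,0,0],5],[[0,0,0],[0,0,0],5],[[0,0,0],[0,0,0],5]]'

```text
clock: 11.75
position: [0.5249, -0.2425, 0.3994]
tool_rot: [-3.137, 0.001, 1.502]
wrist_force: [-17.9, 3.3, 14.5]
width: 0.01
grasp_force: 40.9
```

move_arm --series '[[[-2,0.2,2],[0,0,0],5],[[9.7,-0.8,9.2],[0,0,0],5],[[11.2,-0.8,8.4],[0,0,0],5],[[0,0,0],[0,0,0],5],[[0,0,0],[0,0,0],5]]'

```text
clock: 12.17
position: [0.5449, -0.2439, 0.416]
tool_rot: [-3.141, 0.0, 1.502]
wrist_force: [-3.3, 0.0, -0.4]
width: 0.0104
grasp_force: 41.5
```

```bash
cat > lid.py <<'E'
from w import *
c0=np.array([.460,-.237]); b=np.array([np.cos(-.072),np.sin(-.072)]); hinge=c0+.19*b; y=np.array([-b[1],b[0]])
def lid(show=None):
    for n in("side","top"):
        f=grab(n); g=np.stack(np.meshgrid(np.arange(640),np.arange(480)),-1).reshape(-1,2); P=depthpts(f,g)
        fr=-(P[:,:2]-hinge)@b; la=(P[:,:2]-hinge)@y; h=P[:,2]-.0905; r=np.hypot(fr,h); a=np.arctan2(h,fr)
        c=f["img"].reshape(-1,3).astype(int)
        s=(abs(la)<.105)&(r>.04)&(r<.158)&(a>np.deg2rad(30))&(fr>-.03)&(c[:,0]>=c[:,2]+4)
        if s.sum()>100:
            # robust line fit through points in (fr,h)
            v=cv2.fitLine(np.c_[fr[s],h[s]].astype(np.float32),cv2.DIST_HUBER,0,.001,.001).ravel()
            print(n,s.sum(),"deg",np.rad2deg(np.arctan2(abs(v[1]),v[0]*np.sign(v[1]))),"offs at hinge mm",1000*abs(v[2]*v[1]-v[3]*v[0]))
        if show and n=="side": cv2.imwrite(show,f["img"])
    o=bot.get_obs(); print(o["clock"],o["position"],o["tool_rot"],o["wrist_force"],o["width"],np.abs(o["joint_vel"]).max())
if __name__=="__main__": lid("pics/lid1.png")
E
python3 lid.py
```

```text
top 923 deg 46.28928 offs at hinge mm 9.217121
12.2667 [ 0.54448512 -0.24388466  0.41568311] [-3.14036463e+00  2.00531776e-04  1.50168305e+00] [-2.92289304 -1.1085166  -0.59068382] 0.010391613915089873 0.005009161472589051
```

View pics/lid1.png

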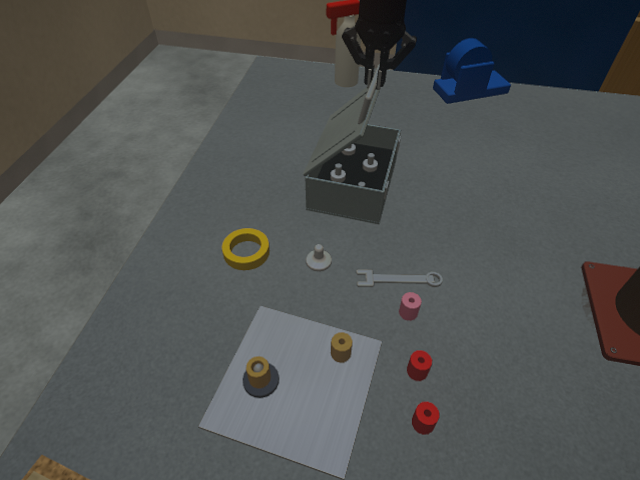

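The side view shows the lid partly open, the bar in the gripper at about (375,75) and the sleeve on its pin at (260,372). The lid is at about 47°, so I'll continue.

move_arm --series '[[[6,-0.4,3.5],[0,0,0],5],[[11.5,-0.8,6.3],[0,0,0],5],[[12,-0.9,5.3],[0,0,0],5],[[7,-0.5,2.7],[0,0,0],5],[[0,0,0],[0,0,0],5],[[0,0,0],[0,0,0],5],[[0,0,0],[0,0,0],5]]'

```text
clock: 12.85
position: [0.5811, -0.2464, 0.4354]
tool_rot: [3.141, 0.001, 1.502]
wrist_force: [-5.1, 0.9, 6.1]
width: 0.0104
grasp_force: 41.3
```

```bash
sed -i 's/lid1/lid2/' lid.py; python3 lid.py; python3 - <<'E'
from lid import *
# bar seen by the cameras: pale pixels near expected bar, and lid front edge
f=grab("top"); g=np.stack(np.meshgrid(np.arange(640),np.arange(480)),-1).reshape(-1,2); P=depthpts(f,g)
fr=-(P[:,:2]-hinge)@b; la=(P[:,:2]-hinge)@y; h=P[:,2]-.0905
for l0,l1 in((-.105,-.075),(.075,.105)):
    s=(la>l0)&(la<l1)&(h>.02)&(h<.2)&(fr>-.05)&(fr<.2)
    for t in np.arange(.02,.2,.02):
        k=s&(abs(h-t)<.005)
        if k.sum()>3: print(l0,round(t,2),k.sum(),np.median(fr[k]).round(4))
E
```

```text
top 601 deg 58.512054 offs at hinge mm 9.3076935
12.95 [ 0.58102403 -0.24637942  0.43538122] [3.14131964e+00 6.75043441e-04 1.50165318e+00] [-6.21930234  1.82005433  7.53604829] 0.010229930081818097 0.0021308254928862906
-0.105 0.1 5 0.0515
-0.105 0.12 27 0.0626
-0.105 0.14 88 0.0767
0.075 0.02 10 0.0043
0.075 0.04 26 0.0137
0.075 0.06 32 0.0252
0.075 0.08 36 0.0381
0.075 0.1 32 0.0501
0.075 0.12 36 0.0619
0.075 0.14 88 0.0776
```

move_arm --series '[[[0.8,0,2.2],[0,0,0],5],[[0,0,0],[0,0,0],5],[[0,0,0],[0,0,0],5],[[0,0,0],[0,0,0],5],[[0,0,0],[0,0,0],5],[[0,0,0],[0,0,0],5]]'

```text
clock: 13.5
position: [0.5822, -0.2465, 0.4359]
tool_rot: [-3.141, 0.0, 1.502]
wrist_force: [-3.7, -1.6, 0.4]
width: 0.0103
grasp_force: 40.6
```

```bash
sed -i 's/lid2/lid3/' lid.py; python3 lid.py; python3 - <<'E'
from lid import *
f=grab("top"); g=np.stack(np.meshgrid(np.arange(640),np.arange(480)),-1).reshape(-1,2); P=depthpts(f,g)
fr=-(P[:,:2]-hinge)@b; la=(P[:,:2]-hinge)@y; h=P[:,2]-.0905
s=(la>.075)&(la<.105)&(h>.02)&(h<.13)&(fr>-.02)&(fr<.1); v=cv2.fitLine(np.c_[fr[s],h[s]].astype(np.float32),cv2.DIST_HUBER,0,.001,.001).ravel(); print(np.rad2deg(np.arctan(v[1]/v[0])),s.sum())
E
```

```text
top 508 deg 59.135193 offs at hinge mm 8.946896
13.6 [ 0.58229155 -0.24648363  0.43591438] [-3.14143907e+00  2.45082494e-04  1.50175109e+00] [-2.80969506 -1.16053136  0.96256325] 0.010296792671174932 0.0030263446035976183
59.142345 350
```

View pics/lid3.png

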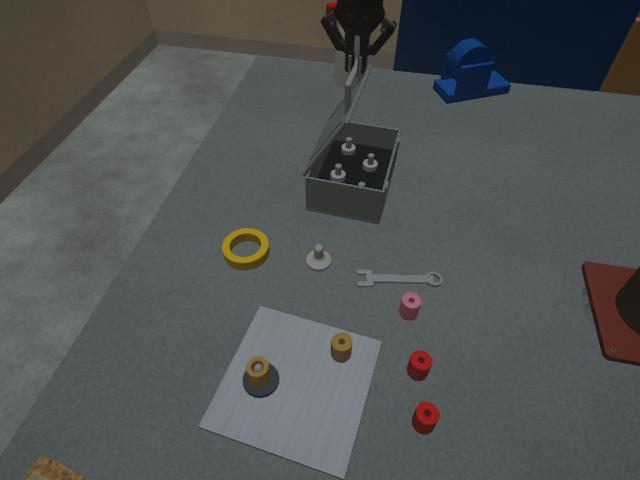

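The lid is held by the bar at (355,70) and measures 59–60°. The sleeve is still on the pin. I'll trim about 0.5° and hand in.

move_arm --series '[[[1.5,0,0.5],[0,0,0],5],[[0,0,0],[0,0,0],5],[[0,0,0],[0,0,0],5],[[0,0,0],[0,0,0],5],[[0,0,0],[0,0,0],5],[[0,0,0],[0,0,0],5],[[0,0,0],[0,0,0],5],[[0,0,0],[0,0,0],5]]'

```text
clock: 14.32
position: [0.5838, -0.2466, 0.4365]
tool_rot: [3.141, 0.0, 1.502]
wrist_force: [-3.9, -2.9, 0.7]
width: 0.0101
grasp_force: 40.6
```

```bash
python3 lid.py; python3 -c "
from bench import bot
print(bot.job_done())"
```

```text
top 539 deg 59.400757 offs at hinge mm 9.2249365
14.4167 [ 0.58382356 -0.24655918  0.43650294] [3.14138627e+00 4.49557704e-04 1.50168595e+00] [-4.10661976 -3.89387335  0.88551193] 0.009812329316411635 0.0008250172588112642
the job is handed in; nothing more can be done
None
```

The wide sleeve is fully home on the gauge pin and released, and the arm is holding the lid by its bar at about 60° (the last camera reading was 59.4°); I handed the job in at 14.4 s, and no verdict came back.

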